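Shield up, hold the ignition lever in its third notch

ROBOT

A 6-joint arm with a two-finger parallel gripper is mounted at the origin on the work surface. World frame = base frame: x ahead of the robot, y to its left, z up, the work surface at z = 0. Lengths are in m, angles in rad, forces in N, time in s.
With the tool pointing down it reaches from about 0.375 to 0.975 m from the base axis. Payload 3.8 kg.
Tool frame: the origin (TCP) lies midway between the tips of the shut fingers; the grasp point (between the pads) lies 19 mm behind it; z points along the fingers, y is the line along which they close (so a half turn about z gives the same grasp; the last joint's range is limited). The gripper opens to 85 mm and grips with 20 to 120 N. Pads are 22 mm wide; open, the fingers measure 114 mm over their backs; the gripper's body (76 mm by 85 mm) begins 54 mm behind the grasp point. The pads swing forward as they close: fully open they stand 13 mm farther back than shut.
Start: joints at [1.312, 0.264, 1.604, -0, 1.274, -0.037], TCP at [0.148, 0.658, 0.231] pointing down, gripper open.
Joint ranges: [-2.63, 2.63], [-0.94, 2.18], [0.31, 2.57], [-1.31, 4.45], [0, 2.66], [-2.55, 2.55]. Speed limits (rad/s): [2.57, 2.57, 3.14, 3.14, 3.14, 3.14].

INTERFACE

Orientations are given as a rotation vector (axis times angle).
In Python, from workcell import bot gives the robot as it stands.
- The arm moves only by the tool jog_arm, never from a script. Its argument "motion" is a list of rows, each a list of 5 numbers: the opening, from -1 (shut) to 1 (fully open), then the shift along the tool's x, y, z in mm, then the turn about the tool's z in degrees. In form: [[claw, x, y, z, twist], ...]. A call has 1 to 10 rows; each row shifts and turns the commanded pose from where the row before left it, along the tool's axes as they then stand; what a row does not reach is not made up. A row lasts 1/12 s, in which the tool goes at most 41.7 mm and 7.16 degrees, less where a joint would pass 70% of its speed; a pose out of reach is approached as far as the arm can. A call with a gripper value outside its range is refused whole. The fingers move at their own pace and stop on an object; "force" is the grip in N (left out, the last holds). Time passes only in rows, so rows that do not move let the fingers close. It gives the time, the measured TCP pose, the force, the opening and the grip force at its end, in the units of the state.
- bot.read_state(): the state, without advancing time (a new reading comes with each control period).
- bot.read_camera(name): name is "scene" or "top" or "wrist"; returns (picture, depth): 480x640x3 uint8, red, green, blue; 480x640 float32, m along the optical axis (not along the pixel's ray), 0 where there is no reading.
- bot.get_calibration(name): a dict with "vfov" (degrees; the focal length in pixels is half the picture's height over the tangent of half this angle, whatever the lens; pixels are square), "cx", "cy" (the principal point, pixels), "rvec" (rotation vector, rad) and "tvec" (3), from world to camera coordinates, as OpenCV has them; the wrist camera has in their place "tool_from_camera" (4x4, takes a point from camera to tool coordinates, whose origin is the TCP and whose axes are the flange's). Camera axes: x right, y down, z forward; pixel columns grow to the right and rows downward; lengths in m; the calibration is good to about 2 mm. The wrist camera is an equidistant fisheye: a pixel r from the principal point sees the ray r / f radians off the axis. A picture is of the moment at which its call begins: read the wrist's pose just before it. get_calibration takes no time and is no camera call.
- bot.finish_job(): hands the job in; it is judged then, once.
The state is a dict: "time": time; "q": joint angles; "joint_vel": joint speeds; "joint_torque": joint torques, N m; "tool_pos": TCP position; "tcp_rot": TCP orientation; "wrist_force": force on the tool from outside, world axes, zero at the start; "torque": the same for the moment, N m; "width": opening from 0.0 (shut) to 1.0 (fully open); "grip_force": force on a finger pad.
Only numpy, scipy, OpenCV 4.12 (cv2) and the standard library are available. Lean on these libraries where they do the work, as an engineer would, in place of code of your own. Each camera call takes 0.05 s, during which the arm holds its last target. There are 200 camera calls.

TASK

Light the burner under the teapot: by its red bar, fold the cooker's steel cover up until it stands upright as a heat shield and let go of it; it stays by itself. Then press the orange-tipped ignition lever down against its spring, past the first two clicks into the third notch (not on down to its end stop), and finish while still holding it there with the gripper, for it springs back if released. Leave the teapot and everything else on the shelf where it stands.

Things in the scene. Friction and masses are not known exactly. Their poses are not given: they have to be found in the camera images.
- cooker: Green gas cooker, fixed. Origin on the shelf under the cover's hinge line, z up. To its +y: burner block 240 (x) by 270 (y) mm, 125 mm high; pan support centred at y = +145 mm, top 150 mm high. To its -y: control step 125 mm long, floor 24 mm high, open at its -y end, between two thin cheeks at x = +-82 mm (125 mm high); the steel cover roofs it when down.
- cover (a joint): Angle of the cover about its hinge (rad): 0 lying level over the control step, grows as its free edge swings up; 1.571 upright, stop 2.3. Stiff friction hinge (0.4 N m): stays wherever it is left. It may start a little raised.
- cover_hinge (a point): Middle of the hinge line, 130 mm above the cooker's origin; the hinge runs along the cooker's x axis.
- cover_bar (a point): Middle of the red bar at the cover's free edge: 10 mm thick, 98 mm long, parallel to the hinge, 155 mm from it in the cover's plane, on two arms 90 mm apart; 40 mm gap for a finger between bar and cover plate (6 mm thick). Cover level: at cooker (0, -155, 130) mm; upright: (0, 0, 285). Pinched across, from above, the bar turns between the pads as the cover swings.
- lever (a joint): Angle of the ignition lever (rad): 0 at rest, grows as pressed down. Soft clicks (notches) at 0.30, 0.60, 0.90; end stop 1.12. A spring always returns it to 0; it takes 3 to 8 N on the way, 5 to 13 N about the third notch. Pivot along cooker x at cooker (0, -30, 70) mm; it points to cooker -y, 30 degrees above level at rest, 22 below in the third notch.
- paddle (a point): Orange round cross bar at the lever's end, the part to press: 16 mm thick, 44 mm long along cooker x; this point is its middle, 65 mm from the pivot. At rest at cooker (0, -86, 102) mm; in the third notch (0, -90, 46) mm. Under the cover until that is up; then a gripper pressing straight down has about 85 mm to the upright cover.
- teapot: Blue enamel teapot, loose on the pan support, 117 mm high, 124 mm across, spout along its +x, handle along its -x; origin at the centre of its underside. Leave alone.
- tin: Round aluminium tin with clip-on lid, 142 mm across, 91 mm high, loose; origin under its centre. Leave alone.
- mug: White enamel mug, 80 mm across, 85 mm high, loose; origin under its centre. Leave alone.
- jar: Amber jar with red cap, 84 mm across, 120 mm high, loose; origin under its centre. Leave alone.
- colander: Blue plastic colander, 224 mm across, 95 mm high, loose; origin under its centre. Leave alone.
- spatula: Wooden spatula, 300 mm long, lying flat, loose. Leave alone.

How it is judged:
On the way, in this order (a step that is already met when the one before it is completed fails the run):
1. the cover stands upright, let go, with the lever not yet pressed (value of joint cover between 1.37 and 1.77 rad and contact force between the fingers and cooker below 0.3 N and value of joint lever below 0.15 rad), for 0.2 s.
2. the lever is in its third notch, pressed there by the gripper (value of joint lever between 0.81 and 1 rad and contact force between the fingers and lever above 2 N), for 0.5 s.
At the end, for the whole second after the job is handed in: The fingers hold the lever still in its third notch (0.81 to 1.00 rad), pressing on the orange cross bar with more than 2 N; the cover stands upright within 11 degrees (1.37 to 1.77 rad); the teapot still stands on the burner, moved less than 20 mm (all of step 2 and velocity of joint lever between -0.1 and 0.1 rad/s and value of joint cover between 1.37 and 1.77 rad and distance of teapot from where it was at the start of the episode below 0.02 m and angle between teapot's own z axis and vertical below 0.15 rad); the arm keeps its last pose, push and grip.
It fails at once if the teapot is shoved or tipped (distance of teapot from where it was at the start of the episode above 0.03 m or angle between teapot's own z axis and vertical above 0.3 rad).
It fails at once if something else on the shelf is shifted (distance of any of tin, mug, jar, colander, spatula from where it was at the start of the episode above 0.03 m).
It also fails if it takes over 51 s, if anything falls off the work surface, if the arm or the gripper's body presses on something with over 40 N, if the wrist force passes 120 N, or if a joint passes its speed limit or range.

## Working session

There is one attempt and no reset: what is moved stays moved. The work goes in short steps, Python scripts to look and compute and a tool call to move; the robot and the scene stay as the last step left them, time stands still between calls to the robot, and variables do not carry over. Pictures are saved under pics/ and viewed, at most 10 in all, crops included, and the job is handed in when it is done.

Besides the shell and the picture viewer there is one more tool, called after "Emit:" by a JSON object that holds its "method" and its "body", one argument or row to a line. jog_arm: Moves the arm, as the interface text tells. Its arguments: {"type":"object","properties":{"motion":{"type":"array"},"force":{"type":"number"}},"required":["motion"]}

```bash
mkdir -p pics; cat > h.py <<'E'
import numpy as np, cv2
from scipy.spatial.transform import Rotation as R
from workcell import bot
def cloud(name):
    st=bot.read_state(); im,d=bot.read_camera(name); c=bot.get_calibration(name)
    f=240/np.tan(np.radians(c["vfov"])/2)
    v,u=np.mgrid[0:480,0:640].astype(float)
    x=(u-c["cx"])/f; y=(v-c["cy"])/f
    if name=="wrist":
        r=np.hypot(x,y); k=np.where(r>1e-9,np.tan(r)/np.maximum(r,1e-9),1); x*=k;y*=k
        P=np.dstack([x*d,y*d,d]); T=np.array(c["tool_from_camera"])
        P=P@T[:3,:3].T+T[:3,3]
        P=P@R.from_rotvec(st["tcp_rot"]).as_matrix().T+np.array(st["tool_pos"])
    else:
        P=np.dstack([x*d,y*d,d])-np.array(c["tvec"]).ravel()
        P=P@R.from_rotvec(np.ravel(c["rvec"])).as_matrix()
    P[d<=0]=np.nan
    return im,P
def save(n,im): cv2.imwrite("pics/"+n,im[:,:,::-1])
E
python3 - <<'E'
from h import *
print(bot.read_state())
for n in("scene","top"):
    im,P=cloud(n); save(n+"0.png",im); np.save(n+"P.npy",P); np.save(n+"I.npy",im)
E
```

```text
{'time': 0.0, 'q': array([ 1.31210734e+00,  2.64771251e-01,  1.60539014e+00,  3.05178239e-06,
        1.27371947e+00, -3.68816355e-02]), 'joint_vel': array([-0.00122656, -0.00047517, -0.00113143,  0.00093634,  0.00238864,
       -0.00258827]), 'joint_torque': array([-5.27933844e-04, -5.15095711e+01, -3.67323017e+01, -5.08600948e-07,
        1.25078540e-02,  2.70918537e-05]), 'tool_pos': array([0.14829298, 0.657744  , 0.22994114]), 'tcp_rot': array([-0.34766396, -3.12195236,  0.00355407]), 'wrist_force': array([-0.27163006,  1.02909995, -0.10102359]), 'torque': array([-0.01407296,  0.01889549, -0.00495324]), 'grip_force': 0.0, 'width': 1.003606767570528}
```

View pics/scene0.png

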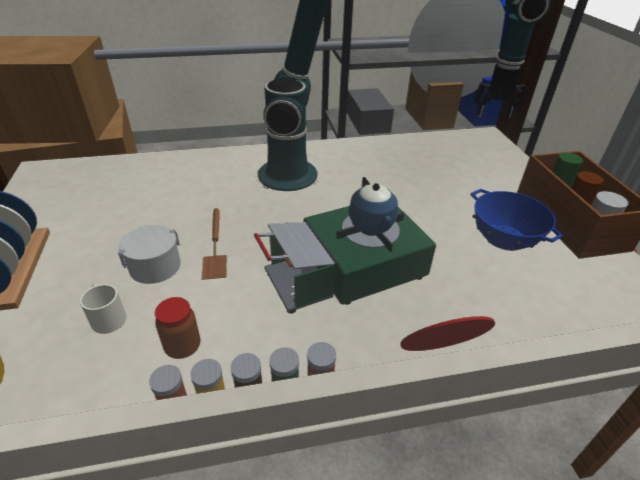

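View pics/top0.png

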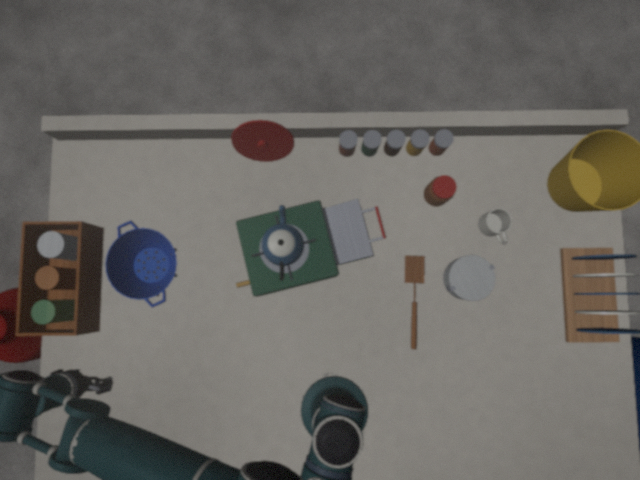

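The top view shows the cooker block around (288,248), the cover around (350,232) and the red bar at (380,222). In the scene view the bar is at (262,246). Next I measure them from the depth cloud.

```bash
python3 - <<'E'
from h import *
for n,(u0,u1,v0,v1) in dict(top=(365,395,200,245),scene=(250,278,228,262)).items():
    P=np.load(n+"P.npy"); im=np.load(n+"I.npy"); hsv=cv2.cvtColor(im,cv2.COLOR_RGB2HSV)
    m=((hsv[...,0]<10)|(hsv[...,0]>170))&(hsv[...,1]>130)&(hsv[...,2]>50)
    k=np.zeros_like(m); k[v0:v1,u0:u1]=1; q=P[m&k]; q=q[np.isfinite(q[:,0])]
    med=np.median(q,0); q=q[np.abs(q[:,2]-med[2])<.03]
    w=np.linalg.svd(q-q.mean(0))[2][0]
    print(n,"bar",len(q),q.mean(0),w,"ext",np.ptp((q-q.mean(0))@w), "mid",q.mean(0)+w*((q-q.mean(0))@w).max()/2+w*((q-q.mean(0))@w).min()/2)
    g=(hsv[...,0]>45)&(hsv[...,0]<90)&(hsv[...,1]>70)&(abs(P[...,2]-.125)<.012)&(P[...,0]>.3)
    q=P[g][:,:2].astype(np.float32); r=cv2.minAreaRect(q); print("green",len(q),r,cv2.boxPoints(r).tolist())
P=np.load("topP.npy")
q=P[210:255,336:364].reshape(-1,3); q=q[q[:,2]>.1]
c=q.mean(0); w=np.linalg.svd(q-c)[2][2]; print("cover",c,w)
t=P[225:262,262:300].reshape(-1,3); t=t[t[:,2]>.17]; print("pot",np.median(t,0),t[:,2].max())
E
```

```text
return _methods._mean(a, axis=axis, dtype=dtype,
  ret = um.true_divide(
<stdin>:7: RuntimeWarning: Mean of empty slice.
<stdin>:8: RuntimeWarning: Mean of empty slice.
Traceback (most recent call last):
ValueError: zero-size array to reduction operation maximum which has no identity
```

```bash
cat > m.py <<'E'
from h import *
for n,(u0,u1,v0,v1) in dict(top=(368,392,200,245),scene=(250,278,228,262)).items():
    P=np.load(n+"P.npy"); im=np.load(n+"I.npy").astype(int); hsv=cv2.cvtColor(im.astype(np.uint8),cv2.COLOR_RGB2HSV)
    m=(im[...,0]-np.maximum(im[...,1],im[...,2])>45)
    k=np.zeros_like(m); k[v0:v1,u0:u1]=1; k&=m
    print(n,"px",k.sum(),"finite",np.isfinite(P[k][:,0]).sum(), np.nanmedian(P[k],0))
    q=P[k]; q=q[np.isfinite(q[:,0])]; q=q[q[:,2]>.1]
    if len(q)>3:
        c=q.mean(0); w=np.linalg.svd(q-c)[2][0]; s=(q-c)@w
        print("bar",len(q),c,w,"ext",np.ptp(s),"mid",c+w*(s.max()+s.min())/2)
    g=(hsv[...,0]>45)&(hsv[...,0]<95)&(hsv[...,1]>70)&(abs(P[...,2]-.125)<.012)&(P[...,0]>.3)
    q=P[g][:,:2].astype(np.float32); r=cv2.minAreaRect(q); print("green",len(q),r,cv2.boxPoints(r).tolist())
P=np.load("topP.npy")
q=P[210:255,336:364].reshape(-1,3); q=q[q[:,2]>.1]
c=q.mean(0); w=np.linalg.svd(q-c)[2][2]; print("cover",c,w)
t=P[225:262,262:300].reshape(-1,3); t=t[t[:,2]>.17]; print("pot",np.median(t,0),t[:,2].max())
E
python3 m.py
```

```text
top px 28 finite 28 [ 0.58087172 -0.13434068  0.17156881]
bar 28 [ 0.58017931 -0.13453197  0.17166854] [-9.70251712e-01 -2.42098161e-01 -3.08293352e-04] ext 0.0796128340940607 mid [ 0.57964098 -0.13466629  0.17166837]
green 1296 ((0.5064512491226196, 0.14169971644878387), (0.2266003042459488, 0.2545681595802307), 13.007171630859375) [[0.36740994453430176, 0.24021711945533752], [0.4247063398361206, -0.00781930424273014], [0.6454925537109375, 0.043182313442230225], [0.5881961584091187, 0.29121872782707214]]
scene px 91 finite 90 [ 0.576757   -0.13417184  0.16937903]
bar 84 [ 0.57894794 -0.1350387   0.16953625] [ 0.9726691   0.23218819 -0.00186083] ext 0.09543321013475142 mid [ 0.57625477 -0.1356816   0.1695414 ]
green 3530 ((0.4525553584098816, 0.39014697074890137), (0.23523247241973877, 0.9840684533119202), 13.681475639343262) [[0.22189849615097046, 0.8404009938240051], [0.4546543061733246, -0.11574515700340271], [0.6832122206687927, -0.06010705232620239], [0.4504564106464386, 0.8960391283035278]]
cover [ 0.55022455 -0.04693367  0.14699257] [ 0.05690119 -0.22973515 -0.9715884 ]
pot [0.50669585 0.14705215 0.23913097] 0.2694355236073556
```

Emit:
{"method": "jog_arm", "body": {
  "motion": [
    [0.06, 0, 0, -35, -5],
    [0.06, 0, 0, -40, -5],
    [0.06, 0, 0, -40, -5],
    [0.06, 0, 0, -35, -5],
    [0.06, 0, 0, -20, -6.2],
    [0.06, -10, -36, 0, 0],
    [0.06, -10, -36, 0, 0],
    [0.06, -10, -36, 0, 0],
    [0.06, -10, -36, 0, 0],
    [0.06, -10, -36, 0, 0]
  ]
}}

```text
time: 0.93
tool_pos: [0.2394, 0.4934, 0.4006]
tcp_rot: [0.37, -3.119, 0.001]
wrist_force: [-0.2, 0.4, -0.0]
width: 0.527
grip_force: 0.0
```

Emit:
{"method": "jog_arm", "body": {
  "motion": [
    [0.06, -10, -36, 0, 0],
    [0.06, -10, -36, 0, 0],
    [0.06, -10, -36, 0, 0],
    [0.06, -10, -36, 0, 0],
    [0.06, -10, -36, 0, 0],
    [0.06, -10, -36, 0, 0],
    [0.06, -10, -36, 0, 0],
    [0.06, -10, -36, 0, 0],
    [0.06, -10, -36, 0, 0],
    [0.06, -10, -36, 0, 0]
  ]
}}

```text
time: 1.77
tool_pos: [0.4205, 0.1665, 0.401]
tcp_rot: [0.369, -3.12, -0.0]
wrist_force: [0.5, 0.1, -0.1]
width: 0.527
grip_force: 0.0
```

Emit:
{"method": "jog_arm", "body": {
  "motion": [
    [0.06, -10, -36, 0, 0],
    [0.06, -10, -36, 0, 0],
    [0.06, -10, -36, 0, 0],
    [0.06, -10, -36, 0, 0],
    [0.06, -10, -36, 0, 0],
    [0.06, -10, -36, 0, 0],
    [0.06, -10, -36, 0, 0],
    [0.06, -5, -20, 0, 0],
    [0.06, 0, 0, 0, 0],
    [0.06, 0, 0, 0, 0]
  ]
}}

```text
time: 2.6
tool_pos: [0.5566, -0.0795, 0.4001]
tcp_rot: [0.365, -3.118, -0.002]
wrist_force: [-0.1, -0.6, -0.2]
width: 0.528
grip_force: 0.0
```

```bash
cat > w.py <<'E'
from h import *
import sys
st=bot.read_state(); im,P=cloud("wrist"); save(sys.argv[1],im); np.save("wP.npy",P); np.save("wI.npy",im)
p=np.array(st["tool_pos"]); Rm=R.from_rotvec(st["tcp_rot"]).as_matrix(); print("tcp",p)
a=im.astype(int); m=(a[...,0]-np.maximum(a[...,1],a[...,2])>45)&np.isfinite(P[...,0])
ref=np.array(eval(sys.argv[2])); m&=np.linalg.norm(P-ref,axis=2)<.09
n,l,s,c=cv2.connectedComponentsWithStats(m.astype(np.uint8))
for i in range(1,n):
    if s[i,4]<60: continue
    q=P[l==i]; mu=np.median(q,0); q=q[np.linalg.norm(q-mu,axis=1)<.07]; w=np.linalg.svd(q-q.mean(0))[2][0]; t=(q-mu)@w
    mid=mu+w*((t.max()+t.min())/2-0); print(len(q),c[i],"mid",mid,"dir",w,"len",np.ptp(t),"ztop",np.percentile(q[:,2],95),"in tool mm",(mid-p)@Rm*1000,a[l==i].mean(0))
E
python3 w.py w1.png "[.578,-.135,.167]"
```

```text
tcp [ 0.55664627 -0.07950064  0.40010266]
720 [261.44166667 204.57222222] mid [ 0.57527235 -0.13612328  0.17151535] dir [0.97084577 0.23968621 0.00300295] len 0.09663916534637387 ztop 0.1730346663580411 in tool mm [ -5.503721   -59.70785876 228.49483938] [177.39444444  93.06666667  84.94861111]
```

View pics/w1.png

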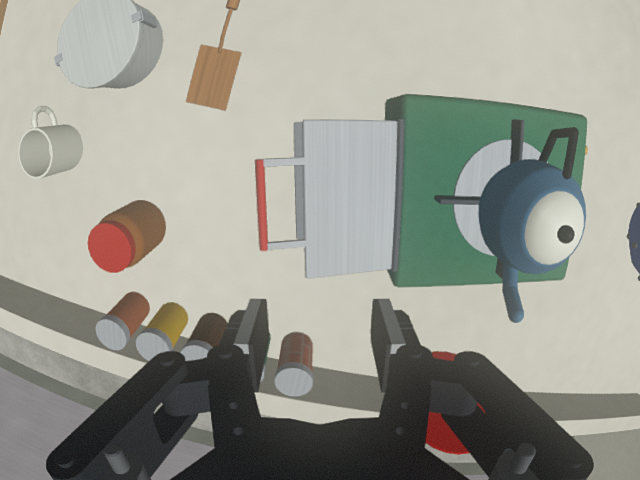

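The bar is at wrist pixel (262,205), clear on both sides, with its gap on the right. I move over it and descend.

Emit:
{"method": "jog_arm", "body": {
  "motion": [
    [-0.1, -2, -30, 10, -0.5],
    [-0.1, -3, -29.7, 30, 0],
    [-0.1, 0, 0, 35, 0],
    [-0.1, 0, 0, 35, 0],
    [-0.1, 0, 0, 35, 0],
    [-0.1, 0, 0, 35, 0],
    [-0.1, 0, 0, 30, 0],
    [-0.1, 0, 0, 20, 0],
    [-0.1, 0, 0, 12, 0],
    [-0.1, 0, 0, 0, 0]
  ]
}}

```text
time: 3.48
tool_pos: [0.5731, -0.133, 0.1566]
tcp_rot: [0.384, -3.113, -0.004]
wrist_force: [0.1, 0.1, 0.5]
width: 0.455
grip_force: 0.0
```

Emit:
{"method": "jog_arm", "body": {
  "motion": [
    [-0.1, 0, 0, 8, 0],
    [-0.1, 0, 0, 2, 0],
    [-0.1, 0, 0, 0, 0]
  ]
}}

```text
time: 3.73
tool_pos: [0.5764, -0.1349, 0.1509]
tcp_rot: [-0.383, 3.116, -0.001]
wrist_force: [-0.3, -0.0, 0.2]
width: 0.45
grip_force: 0.0
```

```bash
python3 w.py w2.png "[.5753,-.1361,.167]"
```

```text
tcp [ 0.57638833 -0.13493323  0.15093063]
4351 [315.15628591 317.32934957] mid [ 0.57503921 -0.13673214  0.17158619] dir [ 0.9724574   0.23307085 -0.00214125] len 0.09788536653235513 ztop 0.1727726543929608 in tool mm [  1.70905846  -1.43825799 -20.65717277] [155.59365663  69.38634797  62.64330039]
```

View pics/w2.png

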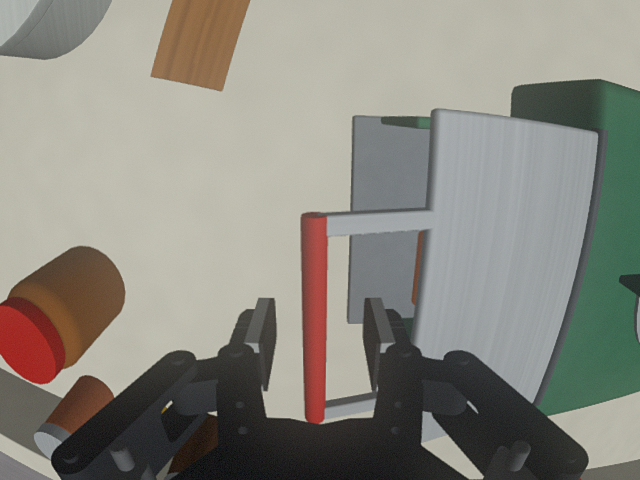

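The bar sits between the fingers (bar at u≈315, pads at 265 and 375), and the inner finger is in the gap. I close and swing the cover up.

Emit:
{"method": "jog_arm", "body": {
  "motion": [
    [-1, 0, -1, 2, 0],
    [-1, 0, 0, 0, 0],
    [-1, 0, 0, 0, 0],
    [-1, 0, 0, 0, 0],
    [-1, 0, 0, 0, 0]
  ],
  "force": 35
}}

```text
time: 4.2
tool_pos: [0.5765, -0.137, 0.1486]
tcp_rot: [-0.382, 3.117, -0.003]
wrist_force: [0.9, -4.1, 2.3]
width: 0.105
grip_force: 34.1
```

Emit:
{"method": "jog_arm", "body": {
  "motion": [
    [-1, 0, 4.2, -14.1, 0],
    [-1, 0, 5.5, -13.7, 0],
    [-1, 0, 6.8, -13, 0],
    [-1, 0, 8, -12.4, 0],
    [-1, 0, 9.1, -11.6, 0],
    [-1, 0, 10.2, -10.6, 0],
    [-1, 0, 11.1, -9.6, 0],
    [-1, 0, 0, 0, 0]
  ]
}}

```text
time: 4.87
tool_pos: [0.5635, -0.0836, 0.2365]
tcp_rot: [-0.383, 3.115, -0.007]
wrist_force: [-2.2, -6.8, 9.6]
width: 0.101
grip_force: 35.6
```

Emit:
{"method": "jog_arm", "body": {
  "motion": [
    [-1, 0, 12, -8.5, 0],
    [-1, 0, 12.7, -7.3, 0],
    [-1, 0, 13.4, -6.2, 0],
    [-1, 0, 14, -4.8, 0],
    [-1, 0, 14.3, -3.4, 0],
    [-1, 0, 14.5, -2.1, 0],
    [-1, 0, 14.7, -0.7, 0],
    [-1, 0, 0, 0, 0],
    [-1, 0, 0, 0, 0]
  ]
}}

```text
time: 5.62
tool_pos: [0.5403, 0.0114, 0.2691]
tcp_rot: [-0.384, 3.114, 0.002]
wrist_force: [-2.9, 1.4, 11.4]
width: 0.098
grip_force: 36.9
```

```bash
python3 w.py w3.png "[.539,.010,.285]"; python3 - <<'E'
from h import *
im,P=cloud("scene"); save("s1.png",im[150:350,180:480].repeat(2,0).repeat(2,1))
E
```

```text
tcp [0.54025714 0.01141023 0.2691362 ]
4927 [319.85792572 312.07672011] mid [0.53848999 0.01154424 0.28960911] dir [0.97099097 0.23905841 0.0052545 ] len 0.09821528072368237 ztop 0.290877793839243 in tool mm [  1.59480988   0.56891617 -20.4795956 ] [168.50578445  55.18165212  49.10127867]
```

View pics/s1.png

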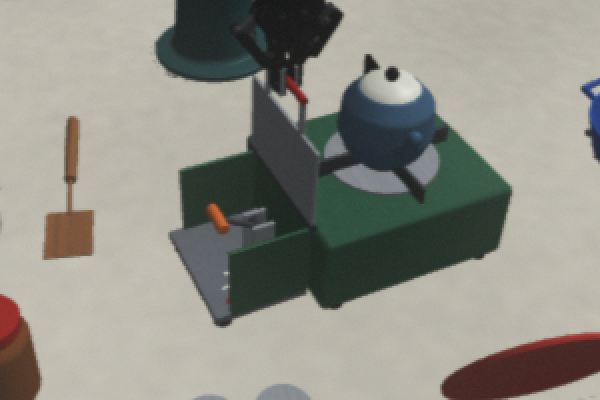

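The cover stands upright and the lever with its orange bar, at (218,218) in this crop, is exposed. I release and lift straight up.

Emit:
{"method": "jog_arm", "body": {
  "motion": [
    [-0.1, 0, 0, 0, 0],
    [-0.1, 0, 0, 0, 0],
    [-0.1, 0, 0, 0, 0],
    [-0.1, 0, 0, 0, 0],
    [-0.1, 0, 0, -10, 0],
    [-0.1, 0, 0, -25, 0],
    [-0.1, 0, 0, -30, 0],
    [-0.1, 0, 0, -30, 0],
    [-0.1, 0, 0, -20, 0],
    [-0.1, 0, 0, 0, 0]
  ]
}}

```text
time: 6.55
tool_pos: [0.5417, 0.01, 0.3875]
tcp_rot: [-0.381, 3.109, -0.002]
wrist_force: [0.1, -0.4, 0.2]
width: 0.447
grip_force: 0.0
```

```bash
python3 w.py w3b.png "[.539,.010,.285]"; python3 - <<'E'
from h import *
im,P=cloud("scene"); a=im.astype(int)
m=(a[...,0]-a[...,2]>70)&(a[...,0]-a[...,1]>35)&(np.linalg.norm(P-np.array([.559,-.073,.1]),axis=2)<.06)
q=P[m]; c=q.mean(0); w=np.linalg.svd(q-c)[2][0]; t=(q-c)@w; print("paddle",len(q),c,w,np.ptp(t),c+w*(t.max()+t.min())/2,"ztop",q[:,2].max())
E
```

```text
tcp [0.54168873 0.00999436 0.3875499 ]
1765 [322.17270668 231.07870895] mid [0.53885595 0.01132709 0.28946494] dir [0.97106883 0.23878347 0.00278833] len 0.09799868888718752 ztop 0.29094147579415897 in tool mm [ 3.36343428  2.22523397 98.05201062] [174.13420159  72.45243488  64.90373726]
paddle 59 [ 0.56237062 -0.07262152  0.10690766] [0.97198276 0.2350483  0.00134557] 0.04501163936175434 [ 0.56076598 -0.07300956  0.10690543] ztop 0.11019700680076981
```

Emit:
{"method": "jog_arm", "body": {
  "motion": [
    [-1, 1, -28, 0, 0],
    [-1, 1, -30, 0, 0],
    [-1, 0, -30, 0, 0],
    [-1, 0, 0, 30, 0],
    [-1, 0, 0, 35, 0],
    [-1, 0, 0, 35, 0],
    [-1, 0, 0, 35, 0],
    [-1, 0, 0, 35, 0],
    [-1, 0, 0, 25, 0],
    [-1, 0, 0, 15, 0]
  ]
}}

```text
time: 7.48
tool_pos: [0.5545, -0.0751, 0.1643]
tcp_rot: [0.381, -3.109, -0.005]
wrist_force: [-0.2, -0.1, -0.1]
width: -0.003
grip_force: 0.0
```

Emit:
{"method": "jog_arm", "body": {
  "motion": [
    [-1, 0, 0, 15, 0],
    [-1, 0, 0, 10, 0],
    [-1, 0, 0, 0, 0],
    [-1, 0, 0, 0, 0]
  ]
}}

```text
time: 7.82
tool_pos: [0.5577, -0.0756, 0.1445]
tcp_rot: [0.382, -3.116, -0.001]
wrist_force: [-0.0, 0.4, 0.6]
width: 0.001
grip_force: 0.0
```

```bash
python3 - <<'E'
from h import *
s=bot.read_state(); print(s["tool_pos"],s["width"],s["wrist_force"])
im,P=cloud("wrist"); save("w4.png",im)
im,P=cloud("scene"); c=im[180:320,220:420]; save("s2.png",cv2.resize(c,None,fx=3,fy=3,interpolation=cv2.INTER_CUBIC))
E
```

```text
[ 0.55774375 -0.07562524  0.1445044 ] 0.0013743664118254803 [-0.03005047  0.41146616  0.6412613 ]
```

View pics/w4.png

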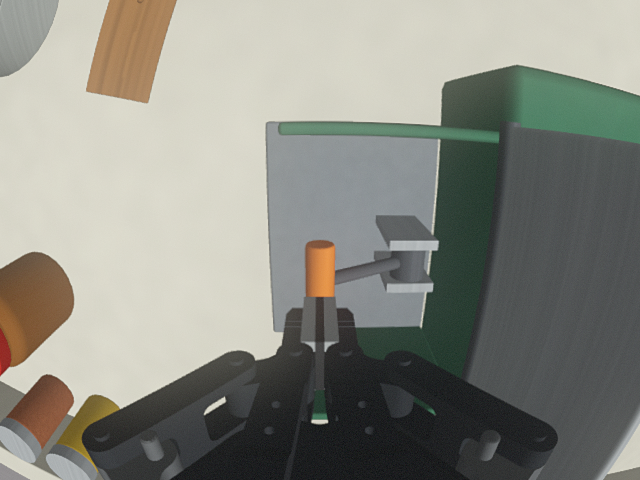

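View pics/s2.png

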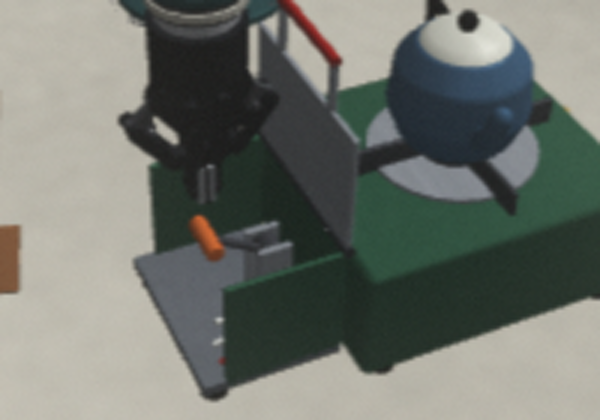

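The shut fingers are directly above the orange bar: bar at (320,268) in the wrist view, and the fingers in line with it in the scene view. Pressing down now.

Emit:
{"method": "jog_arm", "body": {
  "motion": [
    [-1, 0, 0, 15, 0],
    [-1, 0, 0, 15, 0],
    [-1, 0, 0, 12, 0],
    [-1, 0, 0, 12, 0],
    [-1, 0, 0, 10, 0],
    [-1, 0, 0, 8, 0],
    [-1, 0, 0, 0, 0],
    [-1, 0, 0, 0, 0]
  ]
}}

```text
time: 8.58
tool_pos: [0.5606, -0.0766, 0.0755]
tcp_rot: [-0.382, 3.115, -0.003]
wrist_force: [0.7, -2.0, 4.6]
width: 0.002
grip_force: 2.2
```

Emit:
{"method": "jog_arm", "body": {
  "motion": [
    [-1, 0, 0, 7, 0],
    [-1, 0, 0, 6, 0],
    [-1, 0, 0, 5, 0],
    [-1, 0, 0, 3, 0],
    [-1, 0, 0, 0, 0],
    [-1, 0, 0, 0, 0],
    [-1, 0, 0, 0, 0]
  ]
}}

```text
time: 9.17
tool_pos: [0.5605, -0.0753, 0.055]
tcp_rot: [-0.382, 3.115, 0.0]
wrist_force: [-0.1, 2.1, 7.7]
width: 0.001
grip_force: 3.6
```

```bash
python3 - <<'E'
from h import *
s=bot.read_state(); print(s["tool_pos"],s["wrist_force"])
im,P=cloud("scene"); a=im.astype(int)
m=(a[...,0]-a[...,2]>70)&(a[...,0]-a[...,1]>35)&(np.linalg.norm(P-np.array([.560,-.076,.05]),axis=2)<.06)
q=P[m]; print("paddle",len(q),q.mean(0),"z",np.percentile(q[:,2],[5,50,95]),"earlier mean z .1069 at rest")
im,P=cloud("wrist"); save("w5.png",im)
E
```

```text
[ 0.56047322 -0.07527194  0.05500721] [-0.07027568  2.06085891  7.65269488]
paddle 29 [ 0.57535891 -0.07508785  0.05114201] z [0.04860179 0.05248547 0.05513616] earlier mean z .1069 at rest
```

View pics/w5.png

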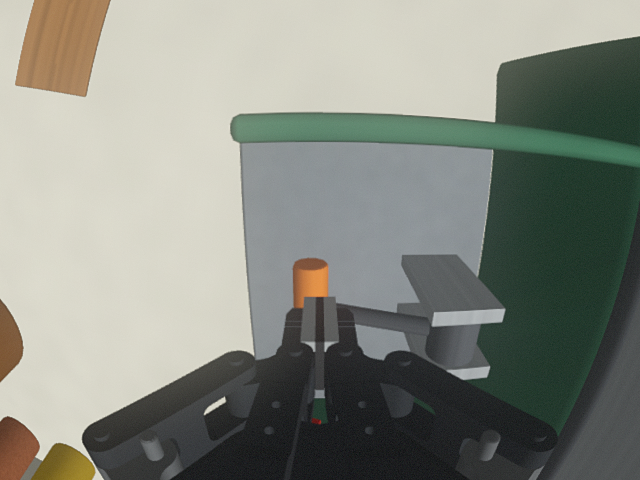

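The bar top is at z ≈ 55 mm, so the lever is at about 0.89 rad, pressed with about 8 N. I hold briefly, then hand in.

Emit:
{"method": "jog_arm", "body": {
  "motion": [
    [-1, 0, 0, 0, 0],
    [-1, 0, 0, 0, 0],
    [-1, 0, 0, 0, 0],
    [-1, 0, 0, 0, 0],
    [-1, 0, 0, 0, 0],
    [-1, 0, 0, 0, 0],
    [-1, 0, 0, 0, 0],
    [-1, 0, 0, 0, 0]
  ]
}}

```text
time: 9.93
tool_pos: [0.5605, -0.0753, 0.0551]
tcp_rot: [-0.382, 3.115, 0.0]
wrist_force: [-0.8, 0.8, 7.5]
width: 0.001
grip_force: 3.5
```

```bash
python3 - <<'E'
from workcell import bot
s=bot.read_state(); print(s["tool_pos"],s["wrist_force"])
if 3<s["wrist_force"][2]<20 and .051<s["tool_pos"][2]<.058: print(bot.finish_job())
E
```

```text
[ 0.56047356 -0.07527036  0.05505978] [-0.81983265  0.84928364  7.47795435]
the job is handed in; nothing more can be done
None
```

The job is handed in, with no verdict returned: the cover was upright and let go, and the gripper was holding the lever in its third notch (about 0.89 rad, 7.5 N) after about 10 s; no contact with the teapot or anything else was seen.

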